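# Interleave polished copper plates with a wooden separator

## Robot

A 6-joint arm with a two-finger parallel gripper is mounted at the origin on the work surface. World frame = base frame: x ahead of the robot, y to its left, z up, the work surface at z = 0. Lengths are in mm, angles in rad, forces in N, time in s.
With the tool pointing down it reaches from about 275 to 1000 mm from the base axis. Payload 8.4 kg.
Tool frame: the origin (TCP) lies midway between the tips of the shut fingers; the grasp point (between the pads) lies 19 mm behind it; y points along the fingers, z is the direction in which the jaws open and shut, and the axes are right-handed (so a half turn about y gives the same grasp; the last joint's range is limited). The gripper opens to 85 mm and grips with 20 to 120 N. Pads are 22 mm wide; open, the fingers measure 114 mm over their backs; the gripper's body (76 mm by 85 mm) begins 54 mm behind the grasp point. The pads swing forward as they close: fully open they stand 13 mm farther back than shut.
Start: joints at [-1.246, 0.353, 1.633, -0, 1.155, -0.002], TCP at [200.632, -591.924, 231.281] pointing down, gripper open.
Joint ranges: [-2.63, 2.63], [-0.92, 2.1], [0.06, 2.66], [-1.3, 4.44], [0, 2.69], [-3.02, 3.02]. Speed limits (rad/s): [2.22, 2.22, 2.79, 3.14, 3.14, 3.14].

## Interface

Orientations are given as [roll, pitch, yaw] about the fixed x, y, z axes, in that order (R = Rz(yaw) Ry(pitch) Rx(roll)).
In Python, from rig import r gives the robot as it stands. The module is installed in compiled form; this text tells all that it offers.
- The arm moves only by the tool apply_moves, never from a script. Its argument "plan" is text: rows parted by semicolons, each of 7 numbers parted by spaces: the shift along the tool's x, y, z in cm, then the turn, a rotation vector about the tool's x, y, z in degrees, then the closure, from 0 (fully open) to 1 (shut). A call has 1 to 20 rows; each row shifts and turns the pose as measured when the row begins, along the tool's axes as they then stand; what a row does not reach is not made up. A row lasts 1/10 s, in which the tool goes at most 50 mm and 8.59 degrees, less where a joint would pass 70% of its speed; a pose out of reach is approached as far as the arm can. A call is refused whole if a number of a shift passes 5 or a number of a turn 8.59, either way. A call with a gripper value outside its range is refused whole. The fingers move at their own pace and stop on an object; "squeeze" is the grip in N (left out, the last holds). Time passes only in rows, so rows that do not move let the fingers close. It gives the time, the measured TCP pose, the force and the opening at its end, in the units of the state.
- r.sense(): the state, without advancing time (a new reading comes with each control period).
- r.grab_frame(name): name is "scene" or "top"; returns the picture (420x560x3 uint8, blue, green, red); there is no depth.
- r.get_calibration(name): a dict with "vertical_fov" (degrees; the focal length in pixels is half the picture's height over the tangent of half this angle, whatever the lens; pixels are square), "cx", "cy" (the principal point, pixels), "D" ([k1, k2, p1, p2, k3] as OpenCV has them; the pictures are not rectified), "R" (3x3) and "t" (3): a world point X has camera coordinates R X + t. Camera axes: x right, y down, z forward; pixel columns grow to the right and rows downward; lengths in mm; the calibration is good to about 2 mm. A picture is of the moment at which its call begins. get_calibration takes no time and is no camera call.
- r.sign_off(): hands the job in, once; it reports no verdict.
The state is a dict: "clock": time; "qpos": joint angles; "qvel": joint speeds; "joint_efforts": joint torques, N m; "eef_pos": TCP position; "tcp_rot": TCP orientation; "contact_force": force on the tool from outside, world axes, zero at the start; "wrist_torque": the same for the moment, N m; "opening": opening from 0.0 (shut) to 1.0 (fully open).
Only numpy, scipy, OpenCV 4.12 (cv2) and the standard library are available. Lean on these libraries where they do the work, as an engineer would, in place of code of your own. Each camera call takes 0.05 s, during which the arm holds its last target. There are 200 camera calls.

## Task

Build up the stack of polished copper plates on the dark wooden block: take the wooden separator board (the tallest board) out of the slotted rack, lay it down flat in the middle of the grey felt pad and let go, then take it again by its long edges and lay it squarely, centred, on the copper plate on the block. Then lay the other copper plate of the same size squarely on top of the board. Set the board and the plate down on the stack gently rather than dropping them, never let the two copper plates touch each other, and leave everything else where it is.

Things in the scene. Friction and masses are not known exactly. Their poses are not given: they have to be found in the camera images.
- sep: Separator: pale wooden board 106 x 60 x 10 mm, about 50 g, standing on a long edge in one of the rack's three slots; the tallest board there (top edge 68 mm above the bench). Origin: middle of the edge it stands on at the start. x along the 106 mm length, y through the thickness, z along the 60 mm width (up at the start); it lies flat when y is vertical, either way up.
- sep_center (a point): Centre of the separator board (in the middle of its thickness).
- rack: Fixed wooden rack, base 120 x 150 x 8 mm, with three parallel slots along its x, at y = -50, 0 and +50 mm; each slot is 12 mm wide between two rails 6 mm thick whose tops are 30 mm above the bench. Boards stand on the base, 8 mm above the bench. Origin at the centre of its underside.
- pad: Grey felt pad glued to the bench, 120 (x) x 140 (y) x 3 mm, where the board is laid to change the grip. Origin: centre of its underside.
- plinth: Fixed dark wooden block 124 (x) x 84 (y) x 20 mm that carries the stack. Origin: centre of its underside.
- lower: Copper plate 100 (x) x 54 (y) x 10 mm, 480 g, lying loose on the dark block: the stack's first layer. Origin: centre of its underside, z up.
- next: Copper plate 100 (x) x 54 (y) x 10 mm, about 480 g, lying flat on the bench: the next layer. Origin: centre of its underside, z up.
- bench_plate: Bystander: steel plate 80 x 10 x 44 mm (x, y, z) on edge in another slot of the rack. Origin: centre of its underside.
- strip: Bystander: low wooden strip 100 x 10 x 34 mm on edge in another slot of the rack. Origin: centre of its underside.
- disc: Bystander: round copper disc, diameter 50 mm, 7 mm thick, on the bench. Origin: centre of its underside.
- jar: Bystander: open glass jar, diameter 72 mm, 100 mm tall. Origin: centre of its underside.
- dish: Bystander: white ceramic dish, diameter 84 mm, 32 mm tall. Origin: centre of its underside.
Mind the look-alikes: they are no part of the job. Leave any green or yellow look-alike of the next alone.

How it is judged (in metres and radians):
On the way, in this order (a step that is already met when the one before it is completed fails the run):
1. the separator board lies flat on the felt pad, let go, its centre within 50 mm of the pad's centre (horizontal distance between sep_center and pad below 0.05 m and angle between the y axis of sep and the z axis of pad, either way round below 0.08 rad and z of sep_center in the frame of pad below 0.02 m and contact force between the fingers and sep below 0.1 N and linear speed of sep below 0.03 m/s), for 0.2 s.
2. the separator board lies flat, centred and square on the copper plate on the block, let go (x of sep_center in the frame of lower between -0.009 and 0.009 m and y of sep_center in the frame of lower between -0.009 and 0.009 m and z of sep_center in the frame of lower between 0.011 and 0.019 m and angle between the y axis of sep and the z axis of lower, either way round below 0.08 rad and angle between the x axis of sep and the x axis of lower, either way round below 0.14 rad and contact force between the fingers and sep below 0.1 N and linear speed of sep below 0.03 m/s and x of lower in the frame of plinth between -0.015 and 0.015 m and y of lower in the frame of plinth between -0.015 and 0.015 m and z of lower in the frame of plinth between 0.017 and 0.023 m), for 0.2 s.
At the end, for the whole second after the job is handed in: First copper plate on the dark block (within 15 mm of its centre per side), board flat on it, other copper plate flat on the board; board and upper plate within 9 mm of the first plate's centre along each side and turned at most 8 degrees from it; all released and at rest (all of step 2 and x of next in the frame of lower between -0.009 and 0.009 m and y of next in the frame of lower between -0.009 and 0.009 m and z of next in the frame of lower between 0.016 and 0.024 m and angle between the z axis of next and the z axis of lower, either way round below 0.08 rad and angle between the x axis of next and the x axis of lower, either way round below 0.14 rad and contact force between the fingers and next below 0.1 N and linear speed of each of next, lower below 0.03 m/s); the robot touches nothing.
It fails at once if the two copper plates touch each other (contact force between next and lower above 0.5 N).
It fails at once if the upper copper plate is dropped (falls freely more than about 13 mm) (contact force between the fingers and next below 0.1 N and linear speed of next above 0.5 m/s).
It fails at once if the separator board is dropped onto the stack (falls freely more than about 13 mm) (contact force between the fingers and sep below 0.1 N and linear speed of sep above 0.5 m/s and horizontal distance between sep_center and lower below 0.05 m).
It fails at once if a bystander is moved more than 40 mm (distance of any of bench_plate, strip, disc, jar, dish from where it was at the start of the episode above 0.04 m).
It also fails if it takes over 64 s, if anything falls off the work surface, if the arm or the gripper's body presses on something with over 40 N, if the wrist force passes 120 N, or if a joint passes its speed limit or range.

## Working session

There is one attempt and no reset: what is moved stays moved. The work goes in short steps, Python scripts to look and compute and a tool call to move; the robot and the scene stay as the last step left them, time stands still between calls to the robot, and variables do not carry over. Pictures are saved under pics/ and viewed, about 8 in all and at most 12, crops included, and the job is handed in when it is done.

Besides the shell and the picture viewer there is one more tool, called after "Emit:" as name(argument=value, ...) on one line, values as JSON. apply_moves: Moves the arm, as the interface text tells. Its arguments: {"type":"object","properties":{"plan":{"type":"string"},"squeeze":{"type":"number"}},"required":["plan"]}

```bash
mkdir -p pics; python3 - <<'E'
from rig import r
import cv2
for n in("scene","top"):
    im=r.grab_frame(n); cv2.imwrite(f"pics/{n}0.png",im)
    c=r.get_calibration(n); print(n,{k:(v if not hasattr(v,'round') or isinstance(v,float) else v.round(4).tolist()) for k,v in c.items()})
print(r.sense())
E
```

```text
scene {'vertical_fov': 50.6469402405299, 'cx': 285.83519167348913, 'cy': 217.64253175055902, 'D': [-0.0506, 0.0, 0.0, 0.0, 0.0], 'R': [[-0.755, 0.6557, -0.0073], [0.3975, 0.4488, -0.8004], [-0.5216, -0.6071, -0.5995]], 't': [449.6445, -126.5904, 1354.0599]}
top {'vertical_fov': 54.23416799310138, 'cx': 286.8178621002364, 'cy': 203.461406805376, 'D': [0.0268, 0.0, 0.0, 0.0, 0.0], 'R': [[-0.1175, -0.9931, -0.0003], [-0.9731, 0.1152, -0.1994], [0.1981, -0.0231, -0.9799]], 't': [-29.7867, 556.3883, 1128.3491]}
{'clock': 0.1, 'qpos': array([-1.24636524e+00,  3.53616780e-01,  1.63402849e+00,  3.94336624e-05,
        1.15518303e+00, -2.39284293e-03]), 'qvel': array([-6.16850974e-04,  7.09514479e-04, -3.60985739e-03, -9.54273527e-04,
       -4.20845523e-04, -2.93840585e-05]), 'joint_efforts': array([-6.92785088e-04, -6.06353831e+01, -3.42820394e+01, -1.09305913e-05,
        3.99096723e-03, -1.75850555e-06]), 'eef_pos': array([ 200.53467022, -591.52710497,  230.62646134]), 'tcp_rot': array([-1.57203189e+00,  3.90135452e-05, -2.81478469e+00]), 'contact_force': array([-0.37941311, -0.05001631,  1.0947498 ]), 'wrist_torque': array([-0.02432807,  0.0132227 ,  0.02377903]), 'opening': 0.9977471743983682}
```

View pics/scene0.png

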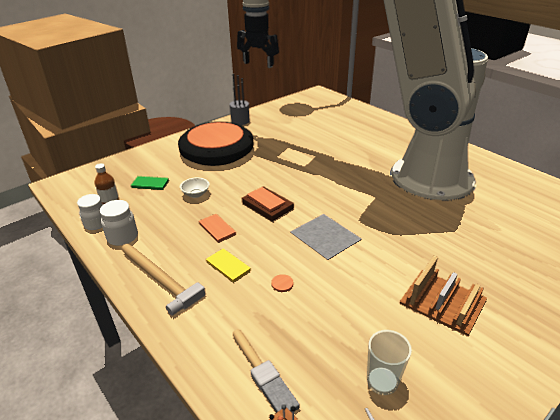

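View pics/top0.png

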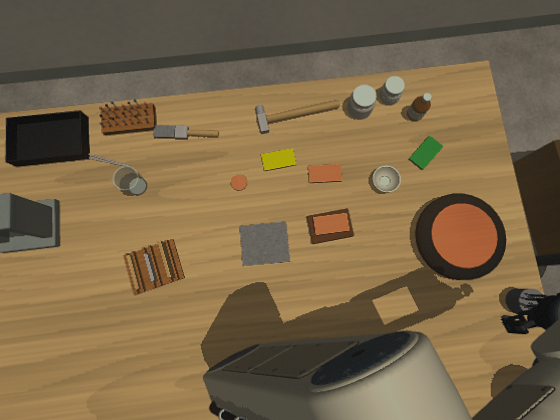

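Scene view: next-plate candidates are orange (217,228), yellow (228,265) and green (150,183). The orange one fits because it is copper, and it also appears at top (324,173). The lower plate is on the dark block at scene (268,203), top (330,222). The rack is at scene (445,295), top (154,266). I'll enlarge the rack and plates and measure them.

```bash
cat > h.py <<'E'
import numpy as np, cv2
from rig import r
C={}
for n in("scene","top"):
    c=r.get_calibration(n); f=210/np.tan(np.radians(c["vertical_fov"]/2))
    C[n]=(np.array([[f,0,c["cx"]],[0,f,c["cy"]],[0,0,1]]),np.array(c["D"],float),np.array(c["R"]),np.array(c["t"]))
def ray(n,p):
    K,D,R,t=C[n]; u=cv2.undistortPoints(np.array(p,float).reshape(-1,1,2),K,D).reshape(-1,2)
    return -R.T@t, np.c_[u,np.ones(len(u))]@R
def plane(n,p,z):
    o,d=ray(n,p); return o+d*((z-o[2])/d[:,2])[:,None]
def tri(ps,pt):
    (o1,d1),(o2,d2)=ray("scene",ps),ray("top",pt); out=[]
    for a,b in zip(d1,d2):
        s=np.linalg.lstsq(np.c_[a,-b],o2-o1,rcond=None)[0]; x,y=o1+s[0]*a,o2+s[1]*b
        out.append(np.r_[(x+y)/2,np.linalg.norm(x-y)])
    return np.array(out)
def proj(n,X):
    K,D,R,t=C[n]; return cv2.projectPoints(np.array(X,float).reshape(-1,1,3),cv2.Rodrigues(R)[0],t,K,D)[0].reshape(-1,2)
def blobs(im,lo,hi,amin=60):
    m=cv2.inRange(cv2.cvtColor(im,cv2.COLOR_BGR2HSV),lo,hi)
    cs=cv2.findContours(m,cv2.RETR_EXTERNAL,cv2.CHAIN_APPROX_NONE)[0]
    return [c for c in cs if cv2.contourArea(c)>amin]
def rect(n,c,z):
    P=plane(n,c.reshape(-1,2),z)[:,:2].astype(np.float32); (x,y),(w,h),a=cv2.minAreaRect(P)
    if w<h: w,h,a=h,w,a+90
    return np.round([x,y,w,h,(a+90)%180-90],1)
E
python3 - <<'E'
from h import *
I={n:cv2.imread(f"pics/{n}0.png") for n in C}
a=cv2.resize(I["scene"][245:345,385:505],None,fx=3.3,fy=4,interpolation=cv2.INTER_CUBIC)
b=cv2.resize(I["top"][225:305,110:200],(396,400),interpolation=cv2.INTER_CUBIC)
c=cv2.resize(I["scene"][165:265,190:290],(396,200),interpolation=cv2.INTER_CUBIC)
d=cv2.resize(I["top"][155:255,280:380],(396,200),interpolation=cv2.INTER_CUBIC)
a=cv2.resize(a,(396,400));cv2.imwrite("pics/crop1.png",np.vstack([np.hstack([a,b]),np.hstack([c,d])]))
for n in C:
  for z in (0,10,30):
    for c in blobs(I[n],(4,130,140),(13,255,255)):
      m=c.reshape(-1,2).mean(0)
      if cv2.contourArea(c)<900: print(n,z,m.round(1),cv2.contourArea(c),rect(n,c,z))
  for c in blobs(I[n],(0,0,60),(179,40,150),500):
      print(n,"grey",c.reshape(-1,2).mean(0).round(),cv2.contourArea(c),rect(n,c,3))
E
```

```text
scene 0 [475.1 314.7] 165.5 [398.1 377.2 120.1  10.   12.5]
scene 0 [472.6 305.1] 62.0 [379.  360.  121.4   5.1  12.5]
scene 0 [456.9 304.1] 451.5 [396.5 334.1 139.4  27.1  12.4]
scene 0 [408.8 291.3] 68.0 [444.3 245.4  86.   13.2  12.3]
scene 0 [432.5 294.9] 359.0 [416.  285.2 124.4  25.6  12.8]
scene 0 [281.9 281.9] 241.0 [640.5  36.9  47.2  44.1 -41.4]
scene 0 [216.8 226.1] 452.0 [ 634.4 -233.1  101.8   53.9   86.3]
scene 0 [265.2 197.2] 373.0 [ 453.  -250.8  105.3   66.3  -85.8]
scene 10 [475.1 314.7] 165.5 [407.9 380.1 118.4   9.8  12.5]
scene 10 [472.6 305.1] 62.0 [389.1 363.2 119.7   5.   12.5]
scene 10 [456.9 304.1] 451.5 [406.3 337.6 137.4  26.7  12.4]
scene 10 [408.8 291.3] 68.0 [453.5 250.2  84.8  13.   12.3]
scene 10 [432.5 294.9] 359.0 [425.5 289.3 122.6  25.3  12.8]
scene 10 [281.9 281.9] 241.0 [646.8  44.5  46.5  43.5 -41.4]
scene 10 [216.8 226.1] 452.0 [ 640.9 -221.7  100.3   53.1   86.3]
scene 10 [265.2 197.2] 373.0 [ 462.  -239.1  103.8   65.4  -85.8]
scene 30 [475.1 314.7] 165.5 [427.4 385.9 115.    9.5  12.5]
scene 30 [472.6 305.1] 62.0 [409.2 369.4 116.3   4.8  1
[... 622 characters left out ...]
 100.7   53.7  -89.1]
top 0 [238.5 182. ] 170.0 [644.3  42.7  46.1  44.2  83.3]
top 0 [324.7 172.7] 487.5 [ 642.4 -223.    99.3   53.    86.4]
top 10 [330.9 223.4] 541.0 [ 483.  -218.7   99.9   53.2  -89.1]
top 10 [238.5 182. ] 170.0 [641.6  41.8  45.7  43.8  83.3]
top 10 [324.7 172.7] 487.5 [ 639.7 -221.7   98.4   52.6   86.4]
top 30 [330.9 223.4] 541.0 [ 480.3 -216.2   98.2   52.4  -89.1]
top 30 [238.5 182. ] 170.0 [636.2  39.9  44.9  43.1  83.3]
top 30 [324.7 172.7] 487.5 [ 634.3 -219.2   96.8   51.7   86.4]
top grey [264. 243.] 1754.0 [448.7 -15.3 136.8 118.1  88.6]
top grey [ 36. 230.] 790.5 [585.4 672.2 157.  142.2  89.7]
top grey [281.  49.] 5495.0 [1069.5 -147.8 1814.2   46.3   89.9]
```

View pics/crop1.png

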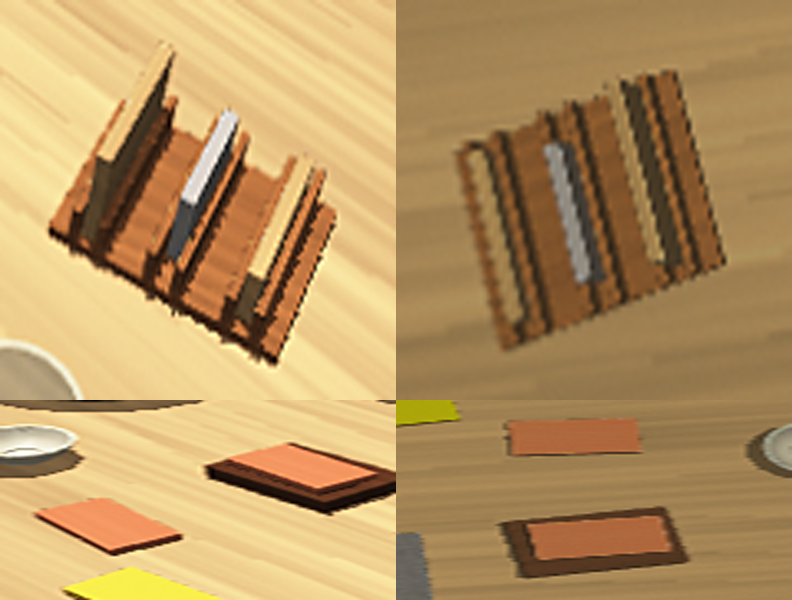

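The crop shows copper next at scene (217,228), top (324,173); the yellow and green ones are look-alikes. The tallest rack board is sep, in the left slot of the scene crop (right slot from above). Its top edge runs scene (416,284)–(436,256), top (160,241)–(169,277). I'll triangulate those points.

```bash
python3 - <<'E'
from h import *
np.set_printoptions(suppress=True,precision=1)
S=[(416.5,284.5),(436.2,256.2)];T=[(159.8,241.4),(169.3,277.4)]
P=tri(S,T);print("sep ends",P,P[:,:3].mean(0),np.linalg.norm(P[0,:3]-P[1,:3]),np.degrees(np.arctan2(*(P[0]-P[1])[[1,0]])))
for n,p in(("scene",S),("top",T)): print(n,plane(n,p,68)[:,:2].ravel())
I={n:cv2.imread(f"pics/{n}0.png") for n in C}
def cen(c): m=cv2.moments(c);return m["m10"]/m["m00"],m["m01"]/m["m00"]
def corners(c): return cv2.boxPoints(cv2.minAreaRect(c))
pad={}
for n,(x0,x1,y0,y1) in dict(scene=(285,367,208,262),top=(233,297,215,272)).items():
    roi=np.zeros(I[n].shape,np.uint8);roi[y0:y1,x0:x1]=I[n][y0:y1,x0:x1]
    c=max(blobs(roi,(0,0,30),(179,60,200)),key=cv2.contourArea); pad[n]=cen(c);print("pad",n,cv2.contourArea(c),pad[n],rect(n,c,3))
print("pad",tri(pad["scene"],pad["top"]))
for name,z,ps,pt in(("next",10,(217,227),(324,173)),("lower",30,(268,200),(330,223))):
    q={}
    for n,p in(("scene",ps),("top",pt)):
        c=min((c for c in blobs(I[n],(4,130,190),(13,255,255),150)),key=lambda c:np.linalg.norm(np.array(cen(c))-p)); q[n]=cen(c)
        print(name,n,cv2.contourArea(c),q[n],rect(n,c,z))
    print(name,tri(q["scene"],q["top"]))
for n,p in(("scene",(268,207)),("top",(330,224))):
    for c in blobs(I[n],(0,60,15),(20,255,110),150):
        if np.linalg.norm(np.array(cen(c))-p)<25: print("plinth",n,cv2.contourArea(c),cen(c),rect(n,c,20))
E
```

```text
sep ends [[480.9 273.1  63.7   2. ]
 [378.5 251.6  65.5   0.9]] [429.7 262.4  64.6] 104.66598284024096 11.860379664228928
scene [484.3 275.9 380.9 253.2]
top [480.8 271.  378.6 250.6]
pad scene 1574.5 (325.56991637556894, 235.9794643802265) [450.8 -14.4 140.6 119.5  88.5]
pad top 1783.5 (264.00654144472475, 243.3164190262592) [448.9 -14.9 138.2 118.9  88.7]
pad [[448.7 -14.8  -2.    0. ]]
next scene 452.0 (216.5744837758112, 226.24594395280235) [ 640.9 -221.7  100.3   53.1   86.3]Traceback (most recent call last):
  File "<stdin>", line 17, in <module>
ValueError: min() iterable argument is empty
```

Measured so far, all consistent with the given sizes:

| Item | Position (mm) | Height (mm) | Length axis / size |
|---|---|---|---|
| sep | (430, 262) | top edge 65±3 (stated 68) | 12°, length 105 |
| pad | (449, -15) | – | 88.5° |
| next | (640, -222) | – | 86.4° |
| lower | (480, -216) | – | – |

Next I move above the board.

Emit:
apply_moves(plan="0 0 0 0 6.7 0 0.65;-2.1 0 -4.1 0 0 0 0.65;-2.1 0 -4.1 0 0 0 0.65;-2.1 0 -4.1 0 0 0 0.65;-2.1 0 -4.1 0 0 0 0.65;-2.1 0 -4.1 0 0 0 0.65;-2.1 0 -4.1 0 0 0 0.65;-2.1 0 -4.1 0 0 0 0.65;-2.1 0 -4.1 0 0 0 0.65;-2.1 0 -4.1 0 0 0 0.65;-2.1 0 -4.1 0 0 0 0.65;-2.1 0 -4.1 0 0 0 0.65;-2.1 0 -4.1 0 0 0 0.65;-2.1 0 -4.1 0 0 0 0.65;-2.1 0 -4.1 0 0 0 0.65;-2.1 0 -4.1 0 0 0 0.65;-2.1 0 -4.1 0 0 0 0.65;-2.1 0 -4.1 0 0 0 0.65;-2.1 0 -4.1 0 0 0 0.65;-2.1 0 -4.1 0 0 0 0.65", squeeze=60)

```text
clock: 2.1
eef_pos: [436.2, 281.8, 229.1]
tcp_rot: [-1.572, 0.003, -2.944]
contact_force: [0.1, -0.3, 0.4]
opening: 0.349
```

```bash
cat >> h.py <<'E'
from scipy.spatial.transform import Rotation as Ro
def to(x,y,z,jaw=None,tilt=None):
    """tool-frame shift (cm) in present axes, and turn (deg) to make tool down with jaw azimuth"""
    s=r.sense(); R=Ro.from_euler("xyz",s["tcp_rot"]); p=s["eef_pos"]
    print("t",s["clock"],"p",p.round(1),"rpy",np.degrees(s["tcp_rot"]).round(1),"q",s["qpos"].round(2),"F",s["contact_force"].round(1),"open",round(s["opening"],3))
    d=np.array([x,y,z])-p
    print("shift cm",(R.inv().apply(d)/10).round(2))
    if jaw is not None:
        G=Ro.from_euler("xyz",[-90,0,jaw-90],degrees=True)
        if tilt: G=G*Ro.from_euler("x",tilt,degrees=True)
        print("turn deg",np.degrees((R.inv()*G).as_rotvec()).round(1),"shift after turn",(G.inv().apply(d)/10).round(2))
E
python3 - <<'E'
from h import *
to(430,262,40,-78)
cv2.imwrite("pics/t1.png",cv2.resize(r.grab_frame("top")[200:320,80:240],None,fx=4,fy=4,interpolation=2))
E
```

```text
t 2.1 p [436.2 281.8 229.1] rpy [ -90.1    0.2 -168.7] q [0.57 0.19 1.86 0.   1.09 1.94] F [ 0.1 -0.3  0.4] open 0.349
shift cm [ 1.05 18.91  1.85]
turn deg [ 0.1 -0.7 -0.2] shift after turn [ 1.02 18.91  1.81]
```

Emit:
apply_moves(plan="1 3 1.8 0.1 -0.7 -0.2 0.65;0 4 0 0 0 0 0.65;0 4 0 0 0 0 0.65;0 2 0 0 0 0 0.65;0 0 0 0 0 0 0.65")

```text
clock: 2.65
eef_pos: [433.6, 272.9, 95.1]
tcp_rot: [-1.576, 0.005, -2.925]
contact_force: [-0.1, 0.1, 0.2]
opening: 0.352
```

```bash
python3 - <<'E'
from h import *
to(430,262,40,-78)
a=cv2.resize(r.grab_frame("scene")[225:345,385:505],(400,400),interpolation=2)
b=cv2.resize(r.grab_frame("top")[205:305,100:200],(400,400),interpolation=2)
cv2.imwrite("pics/t2.png",np.hstack([a,b]))
E
```

```text
t 2.65 p [433.6 272.9  95.1] rpy [ -90.3    0.3 -167.6] q [0.56 0.36 1.99 0.   0.79 1.91] F [-0.1  0.1  0.2] open 0.352
shift cm [0.61 5.51 1.02]
turn deg [ 0.3  0.4 -0.3] shift after turn [0.58 5.51 0.99]
```

View pics/t2.png

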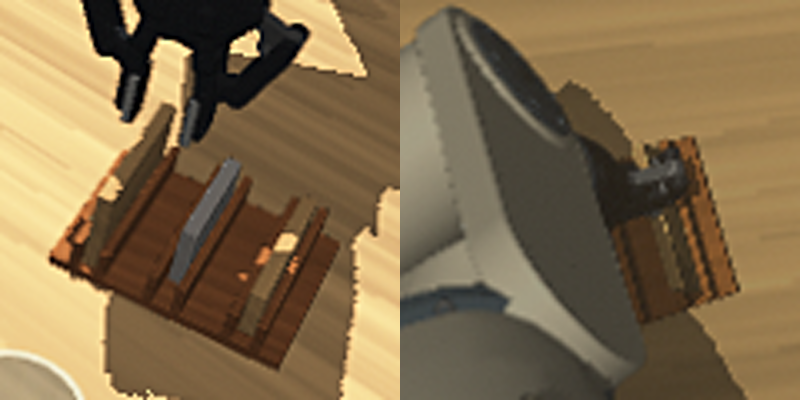

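The scene view shows the fingers straddling the tall board, at crop (130,95) and (195,125), with the jaw about 10 mm off centre. I'll correct that, descend and grip.

Emit:
apply_moves(plan="0.6 0 1 0.3 0.4 -0.3 0.65;0 0 0 0 0 0 0.65;0 2 0 0 0 0 0.65;0 2 0 0 0 0 0.65;0 1.5 0 0 0 0 0.65;0 0.3 0 0 0 0 0.65;0 0 0 0 0 0 0.65")

```text
clock: 3.45
eef_pos: [437.5, 264.3, 47.3]
tcp_rot: [-1.576, 0.018, -2.935]
contact_force: [-0.1, -0.7, 0.5]
opening: 0.348
```

```bash
python3 - <<'E'
from h import *
to(430,262,37,-78)
E
```

```text
t 3.45 p [437.5 264.3  47.3] rpy [ -90.3    1.1 -168.1] q [ 0.54  0.43  2.03 -0.    0.66  1.91] F [-0.1 -0.7  0.5] open 0.348
shift cm [0.8  1.01 0.08]
turn deg [ 0.3 -0.1 -1.1] shift after turn [0.78 1.03 0.07]
```

Emit:
apply_moves(plan="0.9 0.6 0.1 0.3 0 -1.1 0.65;0.3 0.5 0 0 0 0 0.65;0 0 0 0 0 0 0.65;0 0 0 0 0 0 1;0 0 0 0 0 0 1;0 0 0 0 0 0 1;0 0 0 0 0 0 1;0 0 0 0 0 0 1", squeeze=60)

```text
clock: 4.25
eef_pos: [426.8, 261.6, 38.4]
tcp_rot: [-1.572, 0.002, -2.935]
contact_force: [-0.1, 0.1, -0.2]
opening: 0.109
```

```bash
python3 - <<'E'
from h import *
to(430,262,37,-78)
E
```

```text
t 4.25 p [426.8 261.6  38.4] rpy [-9.010e+01  1.000e-01 -1.681e+02] q [0.55 0.44 2.04 0.   0.66 1.91] F [-0.1  0.1 -0.2] open 0.109
shift cm [-0.32  0.14  0.03]
turn deg [ 0.1 -0.1 -0.1] shift after turn [-0.32  0.14  0.03]
```

Gripped (opening 9.3 mm). Now I lift, turn the jaw to radial, and carry the board toward the pad.

Emit:
apply_moves(plan="0 -2 0 0 0 0 1;0 -4 0 0 0 0 1;0 -4.5 0 0 0 0 1;0 -4 0 0 0 0 1;0 0 0 0 -7.8 0 1;0 0 0 0 -7.8 0 1;0 0 0 0 -7.8 0 1;0 0 0 0 -7.8 0 1;0 0 0 0 -7.8 0 1;0 0 0 0 -7.8 0 1;0 0 0 0 -7.8 0 1;0 0 0 0 -7.8 0 1;0 0 0 0 -7.8 0 1;0 0 0 0 -7.8 0 1;0 0 0 0 0 0 1")

```text
clock: 5.75
eef_pos: [425.7, 260.6, 189.6]
tcp_rot: [-1.57, 0.001, -1.519]
contact_force: [0.3, -0.0, -0.5]
opening: 0.109
```

```bash
python3 - <<'E'
from h import *
to(445,-15,160,-1.5)
E
```

```text
t 5.75 p [425.7 260.6 189.6] rpy [-89.9   0.1 -87. ] q [0.55 0.2  1.94 0.   0.99 0.49] F [ 0.3 -0.  -0.5] open 0.109
shift cm [27.63  2.92  0.48]
turn deg [-0.1  4.5 -0.1] shift after turn [27.5   2.96  2.65]
```

Emit:
apply_moves(plan="0 0 0 0 4.5 0 1;3 0 2 0 0 0 1;3.5 0 0 -8 0 0 1;3.5 0 0 -8 0 0 1;3.5 0 0 -8 0 0 1;3.5 0 0 -8 0 0 1;3.5 0 0 -8 0 0 1;3.5 0 0 -8 0 0 1;3.5 0 0 -8 0 0 1;0 0 0 0 0 0 1;0 0 0 0 0 0 1")

```text
clock: 6.85
eef_pos: [435.4, -23.5, 189.0]
tcp_rot: [-2.58, -0.011, -1.638]
contact_force: [0.2, -0.3, -0.3]
opening: 0.109
```

```bash
python3 - <<'E'
from h import *
to(445,-15,24.5,-1.5,-56)
E
```

```text
t 6.85 p [435.4 -23.5 189. ] rpy [-147.8   -0.7  -93.9] q [-0.06  0.72  1.52  0.    1.92  0.01] F [ 0.2 -0.3 -0.3] open 0.109
shift cm [-1.1   7.99 14.39]
turn deg [ 1.8 -1.8 -1.6] shift after turn [-0.87  8.42 14.16]
```

Emit:
apply_moves(plan="0 0 0 1.8 -1.8 -1.6 1;-0.9 1.4 2.4 0 0 0 1;0 1.4 2.4 0 0 0 1;0 1.4 2.4 0 0 0 1;0 1.4 2.4 0 0 0 1;0 1.2 2 0 0 0 1;0 0 0 0 0 0 1")

```text
clock: 7.55
eef_pos: [450.1, -7.1, 58.6]
tcp_rot: [-2.511, -0.004, -1.58]
contact_force: [-0.6, 0.2, -0.5]
opening: 0.108
```

```bash
python3 - <<'E'
from h import *
to(445,-15,24.5,-1.5,-56)
a=cv2.resize(r.grab_frame("scene")[170:280,270:400],(480,400),interpolation=2)
cv2.imwrite("pics/t3.png",a)
E
```

```text
t 7.55 p [450.1  -7.1  58.6] rpy [-143.9   -0.2  -90.5] q [-0.01  0.87  1.53 -0.01  1.69 -0.  ] F [-0.6  0.2 -0.5] open 0.108
shift cm [0.78 2.41 2.46]
turn deg [-2.1  0.4  0.9] shift after turn [0.8  2.31 2.55]
```

View pics/t3.png

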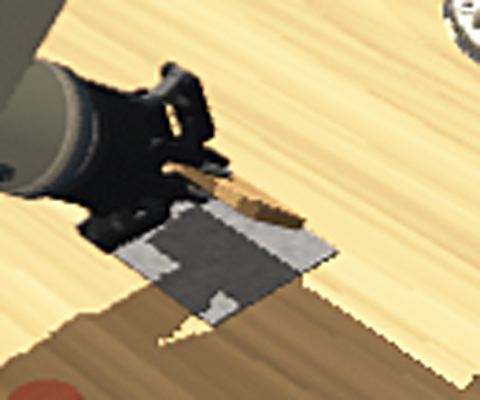

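The board is held tilted above the pad, its lower edge toward the robot. I'll lower it gently until it touches.

Emit:
apply_moves(plan="0.8 0.8 0.9 -2.1 0.4 0.9 1;0 0.6 0.7 0 0 0 1;0 0.4 0.5 0 0 0 1;0 0 0 0 0 0 1")

```text
clock: 8.0
eef_pos: [450.8, -12.6, 38.3]
tcp_rot: [-2.534, -0.001, -1.592]
contact_force: [0.4, -0.9, -0.1]
opening: 0.108
```

```bash
python3 - <<'E'
from h import *
to(445,-15,24.5,-1.5,-56)
E
```

```text
t 8.0 p [450.8 -12.6  38.3] rpy [-145.2   -0.   -91.2] q [-0.03  0.91  1.51 -0.01  1.69 -0.  ] F [ 0.4 -0.9 -0.1] open 0.108
shift cm [0.25 1.26 0.81]
turn deg [-0.8  0.1  0.3] shift after turn [0.25 1.25 0.82]
```

Emit:
apply_moves(plan="0.2 0.6 0.4 0 0 0 1;0 0.3 0.2 0 0 0 1;0 0.2 0.15 0 0 0 1;0 0 0 0 0 0 1")

```text
clock: 8.4
eef_pos: [446.3, -14.1, 26.6]
tcp_rot: [-2.531, -0.001, -1.591]
contact_force: [-0.4, 0.1, -1.2]
opening: 0.11
```

```bash
python3 - <<'E'
from h import *
to(445,-15,24.5,-1.5,-56)
E
```

```text
t 8.4 p [446.3 -14.1  26.6] rpy [-145.    -0.   -91.1] q [-0.03  0.92  1.52 -0.01  1.66 -0.01] F [-0.4  0.1 -1.2] open 0.11
shift cm [0.09 0.22 0.1 ]
turn deg [-1.   0.2  0.3] shift after turn [0.09 0.22 0.1 ]
```

Emit:
apply_moves(plan="0 0.2 0.15 0 0 0 1;0 0 0 0 0 0 0.8;0 0 0 0 0 0 0.8;0 0 0 0 0 0 0.8;0 -1 0.4 0 0 0 0.8;0 -1.5 0.6 0 0 0 0.8;0 -2.5 1 0 0 0 0.8;0 -3 0.5 0 0 0 0.8;0 -4 0 0 0 0 0.6;0 -4 0 0 0 0 0.3;0 0 0 0 0 0 0")

```text
clock: 9.5
eef_pos: [598.6, -17.2, 99.6]
tcp_rot: [-2.532, -0.001, -1.591]
contact_force: [-0.5, -0.0, 0.4]
opening: 0.699
```

```bash
python3 - <<'E'
from h import *
to(450,-15,120,-1.5)
a=cv2.resize(r.grab_frame("scene")[170:280,270:400],(400,400),interpolation=2)
b=cv2.resize(r.grab_frame("top")[190:290,220:320],(400,400),interpolation=2)
cv2.imwrite("pics/t4.png",np.hstack([a,b]))
E
```

```text
t 9.5 p [598.6 -17.2  99.6] rpy [-145.1   -0.   -91.1] q [-0.03  1.01  1.08 -0.01  2.01 -0.01] F [-0.5 -0.   0.4] open 0.699
shift cm [  0.08  11.01 -10.19]
turn deg [55.1  0.3  0.2] shift after turn [  0.17  -2.04 -14.86]
```

View pics/t4.png

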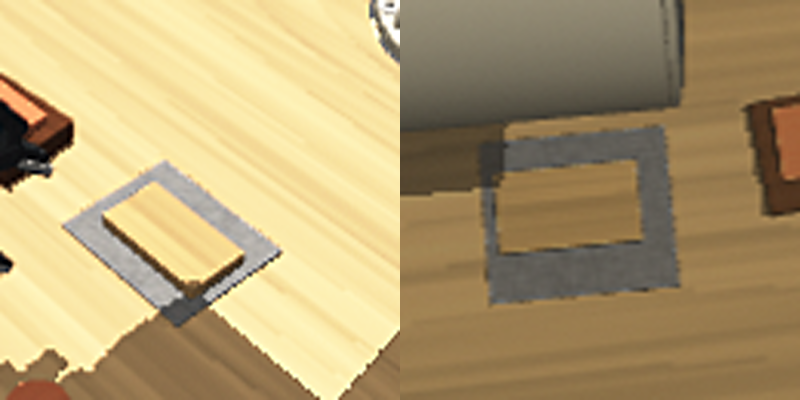

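The board lies flat on the pad: top crop corners (497,172), (636,158), (640,240), (503,253); it is also flat in the scene view. I'll measure it and straighten the tool above it.

Emit:
apply_moves(plan="0 -2 -2.5 8.2 0 0 0;0 0 -3.5 8.2 0 0 0;0 0 -3 8.2 0 0 0;0 0 -3 8.2 0 0 0;0 -2 -2 8.2 0 0 0;0 -1 -1 8.2 0 0 0;0 0 0 6 0 0 0;0 0 0 0 0 0 0")

```text
clock: 10.4
eef_pos: [487.8, -14.8, 208.5]
tcp_rot: [-1.578, -0.0, -1.591]
contact_force: [-0.5, -0.2, -0.2]
opening: 1.001
```

```bash
python3 - <<'E'
from h import *
S=[(270+x/3.077,170+y/3.636) for x,y in((103,215),(153,182),(243,252),(192,287))]
T=[(220+(x-400)/4,190+y/4) for x,y in((640,240),(636,158),(497,172),(503,253))]
T=[(220+(x-400)/4,190+y/4) for x,y in((640,241),(637,159),(497,172),(502,254))]
# scene: left corner(103,215)=?, match by plane
ps,pt=plane("scene",S,13),plane("top",T,13)
np.set_printoptions(suppress=True,precision=1)
print(ps,ps.mean(0));print(pt,pt.mean(0))
o=[np.argmin(np.linalg.norm(pt-q,axis=1)) for q in ps]; print(o,tri(S,[T[i] for i in o]))
f=lambda P:(P[:,:2]).astype(np.float32)
print(cv2.minAreaRect(f(ps)),cv2.minAreaRect(f(pt)))
im=r.grab_frame("top");cv2.imwrite("pics/top5.png",im);cv2.imwrite("pics/scene5.png",r.grab_frame("scene"))
to(450,-15,100,-1.5)
# lower plate & plinth angles from saved first top picture
for n in C:
  I=cv2.imread(f"pics/{n}0.png")
  for name,p,z,lo,hi in(("next",dict(scene=(217,227),top=(324,173))[n],10,(3,120,120),(14,255,255)),("lower",dict(scene=(268,200),top=(330,223))[n],30,(3,120,120),(14,255,255)),("plinth",dict(scene=(268,203),top=(330,225))[n],20,(0,60,15),(22,255,125))):
    for c in blobs(I,lo,hi,100):
        m=c.reshape(-1,2).mean(0)
        if np.linalg.norm(m-p)<14: print(name,n,m.round(),cv2.contourArea(c),rect(n,c,z))
E
```

```text
[[484.8 -59.   13. ]
 [427.  -58.9  13. ]
 [428.1  45.3  13. ]
 [484.9  43.5  13. ]] [456.2  -7.3  13. ]
[[421.3 -59.8  13. ]
 [481.6 -64.4  13. ]
 [484.2  39.2  13. ]
 [423.8  41.4  13. ]] [452.7 -10.9  13. ]
[np.int64(1), np.int64(0), np.int64(3), np.int64(2)] [[481.6 -63.7   8.7   1.9]
 [422.7 -60.9   9.5   3.1]
 [424.1  41.9   8.7   0.3]
 [483.6  40.5  10.5   2.8]]
((455.95050048828125, -6.839885711669922), (104.22746276855469, 57.77399826049805), 89.92427825927734) ((452.6978759765625, -11.52462387084961), (104.375732421875, 60.40094757080078), 88.58354949951172)
t 10.5 p [490.2 -14.9 208.3] rpy [-90.6  -0.  -91.2] q [-0.   0.2  1.9 -0.   1.1 -0. ] F [ 0.6 -0.1  0.3] open 1.003
shift cm [ 0.1 10.9 -3.9]
turn deg [0.6 0.3 0. ] shift after turn [ 0.1 10.8 -4. ]
next scene [217. 226.] 462.5 [ 641.6 -221.3  101.3   55.4   86.5]
lower scene [266. 197.] 388.5 [ 480.2 -215.3  100.9   64.4  -86.5]
plinth scene [269. 204.] 562.5 [ 486.7 -200.9  142.6   98.8  -85.8]
next top [325. 173.] 510.0 [ 640.1 -221.7  100.    53.7   86.5]
lower top [331. 223.] 572.0 [ 480.3 -216.8  100.8   53.1  -89.1]
plinth top [329. 226.] 1206.0 [ 475.2 -211.5  130.3   86.6  -86.1]
```

```bash
python3 - <<'E'
from h import *
np.set_printoptions(suppress=True,precision=1)
def pca(n,I,box,z,lo,hi):
    x0,x1,y0,y1=box
    m=cv2.inRange(cv2.cvtColor(I,cv2.COLOR_BGR2HSV),lo,hi); k=np.zeros_like(m);k[y0:y1,x0:x1]=m[y0:y1,x0:x1]
    v,u=np.nonzero(k);P=plane(n,np.c_[u,v],z)[:,:2]; w,V=np.linalg.eigh(np.cov(P.T))
    return P.mean(0).round(1),np.sqrt(12*w).round(1),round(np.degrees(np.arctan2(V[1,1],V[0,1]))%180,1)
T=cv2.imread("pics/top0.png");S=cv2.imread("pics/scene0.png")
print("lower",pca("top",T,(300,360,205,245),30,(3,120,120),(14,255,255)))
for v in(170,190,200,210,220): print("lower sc",v,pca("scene",S,(235,305,180,222),30,(3,100,v),(16,255,255)))
print("next",pca("top",T,(300,350,155,190),10,(3,120,120),(14,255,255)),pca("scene",S,(195,240,210,245),10,(3,120,120),(14,255,255)))
a=cv2.resize(S[180:225,235:305],(560,360),interpolation=cv2.INTER_NEAREST);b=cv2.resize(cv2.imread("pics/top5.png")[200:250,300:360],(240,200),interpolation=2)
cv2.imwrite("pics/low.png",np.hstack([a,np.vstack([b,np.zeros((160,240,3),np.uint8)])]))
E
```

```text
lower (array([ 480.1, -216.9]), array([ 53.2, 101. ]), np.float64(91.2))
lower sc 170 (array([ 482.4, -214.4]), array([ 65.1, 103.3]), np.float64(93.1))
lower sc 190 (array([ 481.6, -214.5]), array([ 58.5, 102.2]), np.float64(94.3))
lower sc 200 (array([ 482.1, -214.6]), array([ 57.5, 101.6]), np.float64(94.1))
lower sc 210 (array([ 482.6, -215. ]), array([ 56.4, 100.2]), np.float64(93.0))
lower sc 220 (array([ 482.2, -215.7]), array([53. , 99.2]), np.float64(91.9))
next (array([ 640.1, -221.7]), array([ 53.8, 100. ]), np.float64(86.2)) (array([ 641.7, -219.7]), array([ 54.3, 101.1]), np.float64(87.0))
```

View pics/low.png

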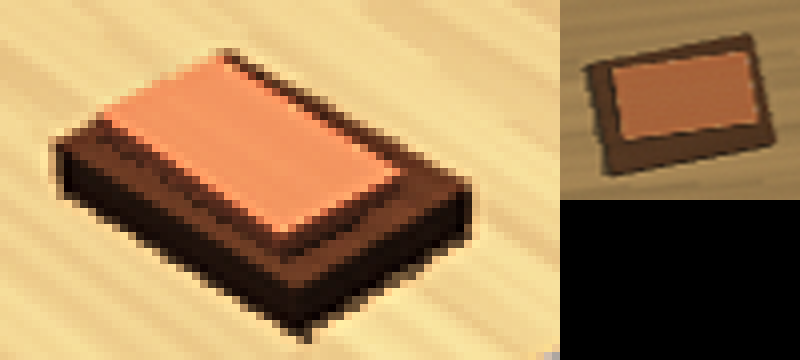

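Emit:
apply_moves(plan="0 3 -3.6 0.6 0.3 0 0;-0.5 3 0 0 0 0 0;0 2 0 0 0 0 0;0 2 0 0 0 0 0;0 0 0 0 0 0 0;0 0 0 0 0 0 0")

```text
clock: 11.1
eef_pos: [455.2, -9.1, 100.7]
tcp_rot: [-1.592, -0.001, -1.596]
contact_force: [-0.2, 0.1, 0.2]
opening: 0.997
```

Lower is at (481,-216), long axis about 91.5° (both views agree to 2 mm). In the crop the copper top face is clear on the dark block. The board on the pad is at (454,-10), axis about 89.5°. Now I descend for the long-edge grip.

Emit:
apply_moves(plan="0 3 0.2 1.2 0.9 0 0.1;0 3 0 0 0 0 0.1;0 2 0 0 0 0 0.1;0 1 0 0 0 0 0.1;0 0 0 0 0 0 0.1")

```text
clock: 11.6
eef_pos: [463.4, -9.4, 10.4]
tcp_rot: [-1.568, -0.001, -1.613]
contact_force: [0.3, -0.3, 0.8]
opening: 0.9
```

```bash
python3 - <<'E'
from h import *
to(454,-10,0,-0.5)
E
```

```text
t 11.6 p [463.4  -9.4  10.4] rpy [-89.8  -0.  -92.4] q [-0.02  0.46  2.13 -0.    0.55  0.02] F [ 0.3 -0.3  0.8] open 0.9
shift cm [ 0.1   1.03 -0.94]
turn deg [-0.2 -1.9  0. ] shift after turn [ 0.06  1.04 -0.94]
```

Emit:
apply_moves(plan="0.1 0 -0.9 -0.2 -1.9 0 0.1;0 0 0 0 0 0 0.1;0 0.6 -0.1 0 0 0 0.1;0 0 0 0 0 0 0.1")

```text
clock: 12.0
eef_pos: [457.1, -10.2, 7.0]
tcp_rot: [-1.567, -0.001, -1.581]
contact_force: [-0.3, 0.2, -0.6]
opening: 0.899
```

```bash
python3 - <<'E'
from h import *
to(454,-10,0,-0.5)
E
```

```text
t 12.0 p [457.1 -10.2   7. ] rpy [-89.8  -0.  -90.6] q [-0.02  0.46  2.14 -0.    0.54 -0.01] F [-0.3  0.2 -0.6] open 0.899
shift cm [-0.01  0.7  -0.31]
turn deg [-0.2 -0.1  0. ] shift after turn [-0.01  0.7  -0.31]
```

Emit:
apply_moves(plan="0 0.4 -0.3 0 0 0 0.1;0 0.4 -0.1 0 0 0 0.1;0 0.1 0 0 0 0 0.1;0 0 0 0 0 0 0.15;0 0 0 0 0 0 0.2")

```text
clock: 12.5
eef_pos: [453.9, -10.1, -2.3]
tcp_rot: [-1.566, -0.001, -1.581]
contact_force: [-0.3, -0.9, 0.6]
opening: 0.801
```

```bash
python3 - <<'E'
from h import *
to(454,-10,0,-0.5)
E
```

```text
t 12.5 p [453.9 -10.1  -2.3] rpy [-89.7  -0.  -90.6] q [-0.02  0.47  2.15 -0.    0.51 -0.01] F [-0.3 -0.9  0.6] open 0.801
shift cm [-0.01 -0.23  0.01]
turn deg [-0.3 -0.1  0. ] shift after turn [-0.01 -0.23  0.01]
```

No contact with the pad. Closing with a moderate grip.

Emit:
apply_moves(plan="0 0 0 0 0 0 0.3;0 0 0 0 0 0 0.4;0 0 0 0 0 0 0.4;0 0 0 0 0 0 0.4;0 0 0 0 0 0 0.4;0 0 0 0 0 0 0.4", squeeze=40)

```text
clock: 13.1
eef_pos: [453.1, -10.1, -1.4]
tcp_rot: [-1.568, -0.001, -1.582]
contact_force: [-0.0, -0.3, -0.8]
opening: 0.689
```

Emit:
apply_moves(plan="0 -1 0 0 0 0 0.6;0 -2 0 0 0 0 0.6;0 -3 0 0 0 0 0.6;0 -3 0 0 0 0 0.6;0 0 0 0 0 0 0.6")

```text
clock: 13.6
eef_pos: [452.0, -10.0, 92.9]
tcp_rot: [-1.57, -0.001, -1.582]
contact_force: [-0.4, 0.3, -1.3]
opening: 0.69
```

```bash
python3 - <<'E'
from h import *
to(481,-216.5,80,1.5)
a=cv2.resize(r.grab_frame("scene")[150:270,260:400],(466,400),interpolation=2)
cv2.imwrite("pics/t6.png",a)
E
```

```text
t 13.6 p [452.  -10.   92.9] rpy [-90.   -0.  -90.6] q [-0.02  0.29  2.11 -0.    0.74 -0.01] F [-0.4  0.3 -1.3] open 0.69
shift cm [20.62  1.31  3.13]
turn deg [-0.  -2.1  0. ] shift after turn [20.72  1.29  2.36]
```

View pics/t6.png

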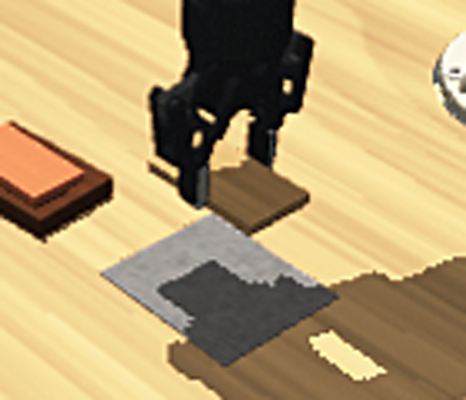

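The board is held level by its long edges, at crop (235,195). Carrying it over the stack.

Emit:
apply_moves(plan="0 0 0 0 -2.1 0 0.6;2 0 0.3 0 0 0 0.6;3.5 0 0.4 0 0 0 0.6;3.5 0 0.4 0 0 0 0.6;3.5 0 0.4 0 0 0 0.6;3.5 0 0.4 0 0 0 0.6;3 0 0.4 0 0 0 0.6;1.5 0 0 0 0 0 0.6;0 0 0 0 0 0 0.6")

```text
clock: 14.55
eef_pos: [475.9, -219.9, 85.4]
tcp_rot: [-1.58, 0.003, -1.541]
contact_force: [-0.1, -0.5, -0.1]
opening: 0.688
```

```bash
python3 - <<'E'
from h import *
to(481,-216.5,50,1.5)
E
```

```text
t 14.55 p [ 475.9 -219.9   85.4] rpy [-90.5   0.2 -88.3] q [-0.43  0.4   1.96 -0.    0.8  -0.46] F [-0.1 -0.5 -0.1] open 0.688
shift cm [-0.32  3.53  0.56]
turn deg [ 0.5  0.2 -0.1] shift after turn [-0.33  3.54  0.52]
```

Emit:
apply_moves(plan="-0.3 0 0.5 0.5 0.2 0 0.6;0 1.2 0 0 0 0 0.6;0 1.2 0 0 0 0 0.6;0 1 0 0 0 0 0.6;0 0 0 0 0 0 0.6")

```text
clock: 15.05
eef_pos: [478.9, -211.6, 46.7]
tcp_rot: [-1.575, 0.005, -1.542]
contact_force: [-0.1, 0.4, -0.2]
opening: 0.69
```

```bash
python3 - <<'E'
from h import *
to(481,-216.5,25.6,1.5)
E
```

```text
t 15.05 p [ 478.9 -211.6   46.7] rpy [-90.2   0.3 -88.3] q [-0.42  0.46  1.98  0.    0.71 -0.45] F [-0.1  0.4 -0.2] open 0.69
shift cm [0.5  2.11 0.2 ]
turn deg [ 0.2  0.2 -0.3] shift after turn [0.49 2.11 0.2 ]
```

Emit:
apply_moves(plan="0.5 0.3 0.2 0.2 0.2 -0.3 0.6;0 0.5 0 0 0 0 0.6;0 0.4 0 0 0 0 0.6;0 0 0 0 0 0 0.6")

```text
clock: 15.45
eef_pos: [481.3, -216.5, 33.4]
tcp_rot: [-1.571, -0.0, -1.545]
contact_force: [0.2, 0.1, -0.2]
opening: 0.688
```

```bash
python3 - <<'E'
from h import *
to(481,-216.5,25.6,1.5)
E
```

```text
t 15.45 p [ 481.3 -216.5   33.4] rpy [-90.   -0.  -88.5] q [-0.43  0.48  1.98 -0.    0.68 -0.45] F [ 0.2  0.1 -0.2] open 0.688
shift cm [-0.    0.78 -0.03]
turn deg [ 0. -0.  0.] shift after turn [-0.    0.78 -0.03]
```

Emit:
apply_moves(plan="0 0.3 0 0 0 0 0.6;0 0.2 0 0 0 0 0.6;0 0 0 0 0 0 0.6")

```text
clock: 15.75
eef_pos: [481.5, -216.8, 28.3]
tcp_rot: [-1.571, -0.0, -1.545]
contact_force: [0.3, -0.3, -0.5]
opening: 0.689
```

```bash
python3 - <<'E'
from h import *
to(481,-216.5,25.6,1.5)
E
```

```text
t 15.75 p [ 481.5 -216.8   28.3] rpy [-90.   -0.  -88.5] q [-0.43  0.49  1.98 -0.    0.67 -0.45] F [ 0.3 -0.3 -0.5] open 0.689
shift cm [-0.03  0.27 -0.05]
turn deg [ 0. -0.  0.] shift after turn [-0.03  0.27 -0.05]
```

Emit:
apply_moves(plan="0 0.2 0 0 0 0 0.6;0 0.1 0 0 0 0 0.6;0 0 0 0 0 0 0.6")

```text
clock: 16.05
eef_pos: [481.7, -216.9, 25.4]
tcp_rot: [-1.57, -0.001, -1.545]
contact_force: [-0.7, 0.1, 0.8]
opening: 0.685
```

Emit:
apply_moves(plan="0 0.1 0 0 0 0 0.6;0 0.05 0 0 0 0 0.6;0 0 0 0 0 0 0.6")

```text
clock: 16.35
eef_pos: [481.9, -216.9, 25.6]
tcp_rot: [-1.57, -0.001, -1.545]
contact_force: [0.2, -0.4, -0.6]
opening: 0.688
```

Emit:
apply_moves(plan="0 0.2 0 0 0 0 0.6;0 0.15 0 0 0 0 0.6")

```text
clock: 16.55
eef_pos: [482.0, -217.0, 25.2]
tcp_rot: [-1.57, -0.001, -1.545]
contact_force: [-8.1, 4.5, 27.8]
opening: 0.688
```

Contact. I'll back off a hair and open.

Emit:
apply_moves(plan="0 -0.15 0 0 0 0 0.6;0 0 0 0 0 0 0.3;0 0 0 0 0 0 0.2;0 0 0 0 0 0 0.1;0 0 0 0 0 0 0;0 -1 0 0 0 0 0;0 -3 0 0 0 0 0;0 -4 0 0 0 0 0;0 -4 0 0 0 0 0;0 -1 -4 0 0 0 0;0 0 0 0 0 0 0")

```text
clock: 17.65
eef_pos: [440.6, -217.6, 163.2]
tcp_rot: [-1.572, -0.0, -1.544]
contact_force: [-0.3, 0.8, -0.7]
opening: 1.002
```

```bash
python3 - <<'E'
from h import *
to(640.5,-221,120,-3.5)
S,T=r.grab_frame("scene"),r.grab_frame("top")
cv2.imwrite("pics/s7.png",S);cv2.imwrite("pics/tp7.png",T)
a=cv2.resize(S[160:250,220:330],(488,400),interpolation=2)
b=cv2.resize(T[195:255,295:365],(312,268),interpolation=2)
cv2.imwrite("pics/t7.png",np.hstack([a,np.vstack([b,np.zeros((132,312,3),np.uint8)])]))
E
```

```text
t 17.65 p [ 440.6 -217.6  163.2] rpy [-90.1  -0.  -88.5] q [-0.46  0.23  1.98 -0.    0.93 -0.49] F [-0.3  0.8 -0.7] open 1.002
shift cm [ 0.87  4.3  19.98]
turn deg [0.1 5.  0. ] shift after turn [-0.88  4.32 19.97]
```

View pics/t7.png

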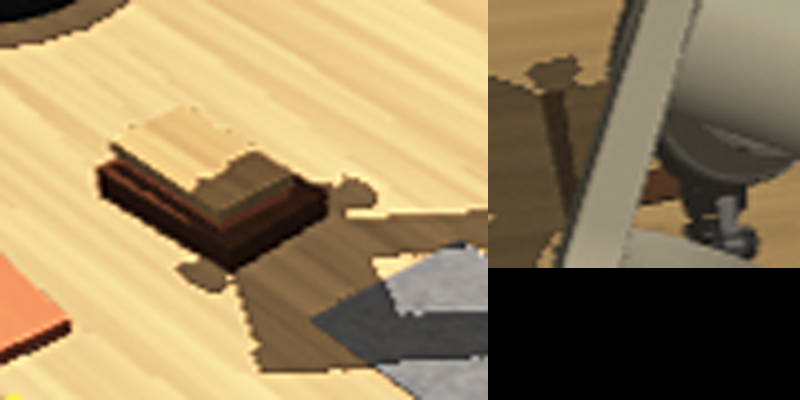

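The board lies on the plate (top face corners about (110,148), (188,106), (298,180), (222,214) in the crop). I'll move to the next plate, then check the placement with a clear top view.

Emit:
apply_moves(plan="0 0 4 0 0 0 0;0 0 5 0 0 0 0;0 0 5 0 0 0 0;0.8 0 5 0 0 0 0;0 0 1 0 5 0 0;0 0 0 0 0 0 0")

```text
clock: 18.35
eef_pos: [650.1, -219.4, 158.8]
tcp_rot: [-1.572, 0.0, -1.635]
contact_force: [-0.3, -0.4, -0.9]
opening: 0.994
```

```bash
python3 - <<'E'
from h import *
np.set_printoptions(suppress=True,precision=1)
to(640.5,-221,100,-3.5)
S,T=r.grab_frame("scene"),r.grab_frame("top")
cv2.imwrite("pics/s8.png",S);cv2.imwrite("pics/tp8.png",T)
p=[(220+x/4.436,160+y/4.444) for x,y in((110,148),(188,106),(298,180),(222,214))]
P=plane("scene",p,40);print(P,P.mean(0),cv2.minAreaRect(P[:,:2].astype(np.float32)))
a=cv2.resize(S[160:250,220:330],(400,327),interpolation=2)
b=cv2.resize(T[185:255,290:370],(400,350),interpolation=2)
cv2.imwrite("pics/t8.png",np.hstack([cv2.resize(a,(400,350)),b]))
E
```

```text
t 18.35 p [ 650.1 -219.4  158.8] rpy [-90.    0.  -93.7] q [-0.3  0.5  1.6 -0.   1.1 -0.3] F [-0.3 -0.4 -0.9] open 0.994
shift cm [ 0.2  5.9 -0.9]
turn deg [ 0.  -0.2 -0. ] shift after turn [ 0.2  5.9 -0.9]
[[ 521.1 -256.6   40. ]
 [ 455.1 -262.2   40. ]
 [ 457.1 -153.5   40. ]
 [ 513.6 -156.7   40. ]] [ 486.8 -207.3   40. ] ((489.06256103515625, -208.4612579345703), (108.75360107421875, 65.8615493774414), 88.9365463256836)
```

View pics/t8.png

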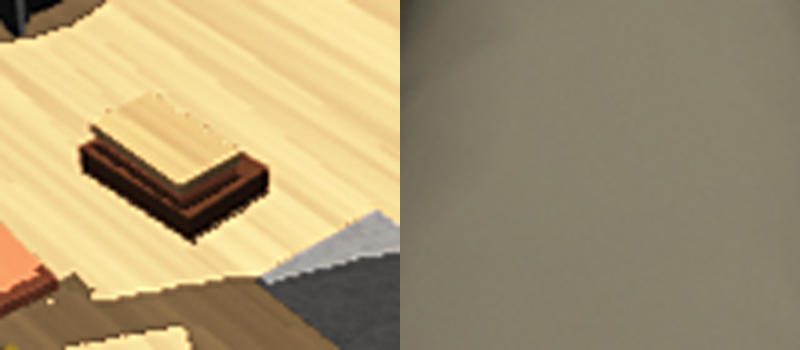

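The scene view shows the board square on the plate, but the arm blocks the top view. I'll move aside briefly for an exact check.

Emit:
apply_moves(plan="-4 -1 -3 0 0 0 0;-4 -1 -3 0 0 0 0;-4 -1 -3 0 0 0 0;-4 -1 -3 0 0 0 0;-4 0 -3 0 0 0 0;-2 0 0 0 0 0 0;0 0 0 0 0 0 0")

```text
clock: 19.15
eef_pos: [500.8, 5.8, 197.0]
tcp_rot: [-1.579, 0.001, -1.623]
contact_force: [-0.3, 0.3, -0.4]
opening: 0.998
```

```bash
python3 - <<'E'
from h import *
to(640.5,-221,100,-3.5)
S,T=r.grab_frame("scene"),r.grab_frame("top")
cv2.imwrite("pics/s9.png",S);cv2.imwrite("pics/tp9.png",T)
a=cv2.resize(S[175:225,230:310],(480,300),interpolation=cv2.INTER_CUBIC)
b=cv2.resize(T[200:250,300:360],(480,400),interpolation=cv2.INTER_CUBIC)
o=np.zeros((600,800,3),np.uint8); o[:300,:480]=a; o[200:600,320:800]=b
o=np.zeros((600,800,3),np.uint8); o[:200,:320]=cv2.resize(a,(320,200)); o[200:600,:480]=b
cv2.imwrite("pics/t9.png",o)
E
```

```text
t 19.15 p [500.8   5.8 197. ] rpy [-90.5   0.  -93. ] q [0.01 0.2  1.92 0.   1.02 0.06] F [-0.3  0.3 -0.4] open 0.998
shift cm [21.93  9.56 15.21]
turn deg [ 0.5  0.5 -0. ] shift after turn [21.78  9.7  15.33]
```

View pics/t9.png

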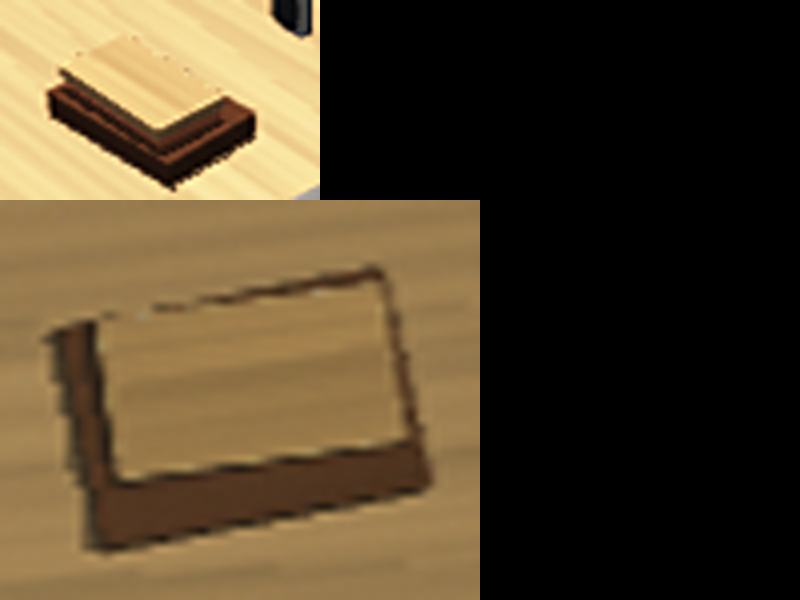

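Top crop corners of the board: (97,320), (383,283), (410,440), (115,480).

```bash
python3 - <<'E'
from h import *
np.set_printoptions(suppress=True,precision=1)
p=[(300+(x+.5)/8-.5,200+(y-200+.5)/8-.5) for x,y in((97,320),(383,283),(410,440),(115,480))]
P=plane("top",p,40);print(P[:,:2],P.mean(0),cv2.minAreaRect(P[:,:2].astype(np.float32)))
s=[(230+(x+.5)/4-.5,175+(y+.5)/4-.5) for x,y in((60,70),(130,37),(223,96),(160,131))]
Q=plane("scene",s,40);print(Q[:,:2],Q.mean(0),cv2.minAreaRect(Q[:,:2].astype(np.float32)))
print(tri(s,[p[3],p[2],p[1],p[0]]),tri(s,[p[2],p[3],p[0],p[1]]))
E
```

```text
[[ 511.  -163.4]
 [ 512.3 -268.7]
 [ 454.1 -269.9]
 [ 452.2 -162.2]] [ 482.4 -216.    40. ] ((482.55596923828125, -215.52381896972656), (58.75385284423828, 107.6497573852539), 1.0231691598892212)
[[ 518.  -261.6]
 [ 455.7 -262.6]
 [ 454.9 -163.4]
 [ 512.2 -160.1]] [ 485.2 -211.9   40. ] ((484.0658874511719, -212.63223266601562), (62.17555236816406, 101.65184020996094), 3.221304416656494)
[[ 494.4 -197.4   54.8  112.9]
 [ 453.2 -269.1   36.3    3.9]
 [ 474.9 -224.3   36.8  114.4]
 [ 510.8 -163.    37.9    1.4]] [[ 474.1 -290.5    2.2   41. ]
 [ 473.5 -182.4   80.6   69.4]
 [ 493.  -147.1   70.1   37.4]
 [ 492.5 -246.2   -3.1   78.4]]
```

The board is at (482.4,-216), 1° turned: within about 2.5 mm and 1° of the lower plate. Back to the next plate.

Emit:
apply_moves(plan="4 0 2.5 0 0 0 0;4 0 3 0 0 0 0;4 1 3 0 0 0 0;4 1 3 0 0 0 0;4 2 3 0 0 0 0;1.8 2 0 0 0 0 0;0 2 0 0 0 0 0;0 0 0 0 0 0 0")

```text
clock: 20.05
eef_pos: [628.8, -233.5, 114.3]
tcp_rot: [-1.579, -0.003, -1.626]
contact_force: [-0.9, 0.6, -0.5]
opening: 1.001
```

```bash
python3 - <<'E'
from h import *
to(640.5,-221.5,40,-3.5)
E
```

```text
t 20.05 p [ 628.8 -233.5  114.3] rpy [-90.5  -0.2 -93.2] q [-0.36  0.54  1.61 -0.01  0.99 -0.3 ] F [-0.9  0.6 -0.5] open 1.001
shift cm [-1.28  7.42  1.16]
turn deg [0.5 0.3 0.2] shift after turn [-1.27  7.43  1.09]
```

Emit:
apply_moves(plan="-1.3 0 1.1 0.5 0.3 0.2 0;0 3 0 0 0 0 0.1;0 3 0 0 0 0 0.1;0 1.2 0 0 0 0 0.1;0 0 0 0 0 0 0.1")

```text
clock: 20.55
eef_pos: [644.6, -222.1, 45.1]
tcp_rot: [-1.563, -0.0, -1.633]
contact_force: [-0.1, 0.5, -0.2]
opening: 0.9
```

```bash
python3 - <<'E'
from h import *
to(640.5,-221.5,10,-3.5)
E
```

```text
t 20.55 p [ 644.6 -222.1   45.1] rpy [-89.6  -0.  -93.6] q [-0.34  0.64  1.63  0.    0.86 -0.27] F [-0.1  0.5 -0.2] open 0.9
shift cm [-0.03  3.51 -0.44]
turn deg [-0.4 -0.1  0. ] shift after turn [-0.03  3.51 -0.41]
```

Emit:
apply_moves(plan="0 1.2 -0.4 -0.4 0 0 0.1;0 1.2 -0.1 0 0 0 0.1;0 0.6 -0.2 0 0 0 0.1;0 0 0 0 0 0 0.1")

```text
clock: 20.95
eef_pos: [639.6, -221.6, 16.8]
tcp_rot: [-1.566, -0.001, -1.632]
contact_force: [-0.1, 0.3, -0.2]
opening: 0.9
```

```bash
python3 - <<'E'
from h import *
to(640.5,-221.5,0,-3.5)
E
```

```text
t 20.95 p [ 639.6 -221.6   16.8] rpy [-89.7  -0.1 -93.5] q [-0.34  0.67  1.65  0.    0.82 -0.27] F [-0.1  0.3 -0.2] open 0.9
shift cm [-0.02  1.68  0.08]
turn deg [-0.3  0.   0.1] shift after turn [-0.01  1.68  0.09]
```

Emit:
apply_moves(plan="0 0.8 0 -0.3 0 0 0.1;0 0.5 0 0 0 0 0.1;0 0.3 0 0 0 0 0.1;0 0 0 0 0 0 0.2;0 0 0 0 0 0 0.2")

```text
clock: 21.45
eef_pos: [640.3, -222.0, 0.2]
tcp_rot: [-1.57, -0.001, -1.632]
contact_force: [-0.0, -0.2, 0.1]
opening: 0.801
```

```bash
python3 - <<'E'
from h import *
to(640.5,-221.5,0,-3.5)
E
```

```text
t 21.45 p [ 6.403e+02 -2.220e+02  2.000e-01] rpy [-90.   -0.1 -93.5] q [-0.34  0.7   1.65 -0.    0.8  -0.27] F [-0.  -0.2  0.1] open 0.801
shift cm [-0.05  0.02  0.01]
turn deg [-0.  -0.   0.1] shift after turn [-0.05  0.02  0.01]
```

Emit:
apply_moves(plan="0 0 0 0 0 0 0.3;0 0 0 0 0 0 0.4;0 0 0 0 0 0 0.6;0 0 0 0 0 0 0.6;0 0 0 0 0 0 0.6;0 0 0 0 0 0 0.6;0 -0.5 0 0 0 0 0.6;0 -1 0 0 0 0 0.6;0 0 0 0 0 0 0.6", squeeze=70)

```text
clock: 22.35
eef_pos: [639.3, -221.7, 16.2]
tcp_rot: [-1.572, -0.001, -1.632]
contact_force: [0.0, 0.5, -3.6]
opening: 0.6
```

```bash
python3 - <<'E'
from h import *
to(481.5,-216.5,100,1.3)
E
```

```text
t 22.35 p [ 639.3 -221.7   16.2] rpy [-90.1  -0.1 -93.5] q [-0.34  0.67  1.64 -0.    0.82 -0.27] F [ 0.   0.5 -3.6] open 0.6
shift cm [  0.46  -8.36 -15.8 ]
turn deg [ 0.1 -4.8  0. ] shift after turn [ -0.87  -8.38 -15.77]
```

The load is felt (-3.6 N) and the opening is 51 mm. Lifting and carrying over the stack.

Emit:
apply_moves(plan="0 -2 0 0 0 0 0.6;0 -3 0 0 0 0 0.6;0 -3.5 0 0 0 0 0.6;0 0 0 0 -4.8 0 0.6;-0.9 0 -3 0 0 0 0.6;0 0 -4 0 0 0 0.6;0 0 -4 0 0 0 0.6;0 0 -3 0 0 0 0.6;0 0 -1.5 0 0 0 0.6;0 0 0 0 0 0 0.6")

```text
clock: 23.35
eef_pos: [478.0, -215.0, 105.5]
tcp_rot: [-1.571, -0.001, -1.544]
contact_force: [-0.2, 0.5, -5.3]
opening: 0.599
```

```bash
python3 - <<'E'
from h import *
to(481.5,-216.5,60,1.3)
print(proj("scene",[[481,-216,40]]))
S=r.grab_frame("scene");cv2.imwrite("pics/s10.png",S)
cv2.imwrite("pics/t10.png",cv2.resize(S[120:230,220:340],(600,550),interpolation=cv2.INTER_CUBIC))
E
```

```text
t 23.35 p [ 478.  -215.   105.5] rpy [-90.   -0.1 -88.4] q [-0.42  0.36  1.95 -0.    0.83 -0.45] F [-0.2  0.5 -5.3] open 0.599
shift cm [0.15 4.55 0.34]
turn deg [0.  0.3 0.1] shift after turn [0.15 4.55 0.34]
[[265.52038125 194.05921972]]
```

Emit:
apply_moves(plan="0.1 1.2 0.3 0 0.3 0 0.6;0 1.2 0 0 0 0 0.6;0 1 0 0 0 0 0.6;0 0.5 0 0 0 0 0.6;0 0 0 0 0 0 0.6")

```text
clock: 23.9
eef_pos: [486.7, -216.7, 62.7]
tcp_rot: [-1.567, -0.002, -1.548]
contact_force: [-1.0, 0.7, -4.6]
opening: 0.603
```

```bash
python3 - <<'E'
from h import *
to(481.5,-216.5,41,1.3)
E
```

```text
t 23.9 p [ 486.7 -216.7   62.7] rpy [-89.8  -0.1 -88.7] q [-0.42  0.44  1.96 -0.    0.74 -0.44] F [-1.   0.7 -4.6] open 0.603
shift cm [-0.03  2.17 -0.52]
turn deg [-0.2 -0.   0.1] shift after turn [-0.03  2.17 -0.52]
```

Emit:
apply_moves(plan="0 0.4 -0.5 -0.2 0 0.1 0.6;0 0.5 -0.1 0 0 0 0.6;0 0.4 0 0 0 0 0.6;0 0 0 0 0 0 0.6")

```text
clock: 24.3
eef_pos: [480.3, -216.8, 48.4]
tcp_rot: [-1.572, -0.0, -1.548]
contact_force: [0.2, 0.4, -3.7]
opening: 0.6
```

```bash
python3 - <<'E'
from h import *
to(481.5,-216.5,41,1.3)
E
```

```text
t 24.3 p [ 480.3 -216.8   48.4] rpy [-90.   -0.  -88.7] q [-0.43  0.45  1.98 -0.    0.71 -0.45] F [ 0.2  0.4 -3.7] open 0.6
shift cm [-0.02  0.74  0.12]
turn deg [0. 0. 0.] shift after turn [-0.02  0.74  0.12]
```

Emit:
apply_moves(plan="0 0.3 0.1 0 0 0 0.6;0 0.2 0 0 0 0 0.6;0 0 0 0 0 0 0.6")

```text
clock: 24.6
eef_pos: [481.9, -217.0, 43.5]
tcp_rot: [-1.571, -0.001, -1.548]
contact_force: [0.0, 0.0, -4.5]
opening: 0.6
```

Emit:
apply_moves(plan="0 0.15 0 0 0 0 0.6;0 0.1 0 0 0 0 0.6")

```text
clock: 24.8
eef_pos: [482.2, -217.1, 41.1]
tcp_rot: [-1.57, -0.001, -1.548]
contact_force: [-1.2, -0.1, 4.2]
opening: 0.597
```

The force swung from -4.5 to +4.2 N, so the plate is seated. Releasing and retreating.

Emit:
apply_moves(plan="0 0 0 0 0 0 0.4;0 0 0 0 0 0 0.35;0 0 0 0 0 0 0.25;0 0 0 0 0 0 0.1;0 0 0 0 0 0 0;0 -1 0 0 0 0 0;0 -3 0 0 0 0 0;0 -4 0 0 0 0 0;0 -4 0 0 0 0 0;-4 0 0 0 0 0 0;-4 0 0 0 0 0 0;-4 0 0 0 0 0 0;-4 0 0 0 0 0 0;-4 0 0 0 0 0 0;0 0 0 0 0 0 0;0 0 0 0 0 0 0")

```text
clock: 26.4
eef_pos: [481.1, -11.7, 176.1]
tcp_rot: [-1.556, -0.004, -1.551]
contact_force: [-0.3, -0.8, -0.2]
opening: 1.0
```

```bash
python3 - <<'E'
from h import *
np.set_printoptions(suppress=True,precision=1)
to(481.5,-216.5,41,1.3)
S,T=r.grab_frame("scene"),r.grab_frame("top")
cv2.imwrite("pics/s11.png",S);cv2.imwrite("pics/tp11.png",T)
for n,I,p in(("scene",S,(265,190)),("top",T,(332,221))):
  for c in blobs(I,(3,120,120),(14,255,255),100):
    m=c.reshape(-1,2).mean(0)
    if np.linalg.norm(m-p)<18: print(n,m.round(),rect(n,c,50))
a=cv2.resize(S[160:240,220:320],(400,320),interpolation=cv2.INTER_CUBIC);b=cv2.resize(T[195:255,295:370],(400,320),interpolation=cv2.INTER_CUBIC)
cv2.imwrite("pics/fin.png",np.hstack([a,b]))
E
```

```text
t 26.4 p [481.1 -11.7 176.1] rpy [-89.1  -0.2 -88.8] q [-0.   0.2  2.  -0.   0.9 -0. ] F [-0.3 -0.8 -0.2] open 1.0
shift cm [20.4 13.6 -0.6]
turn deg [-0.9 -0.1  0.2] shift after turn [20.5 13.5 -0.4]
scene [264. 192.] [ 485.5 -215.4  102.2   58.5  -86.2]
top [332. 222.] [ 482.8 -217.1  100.9   53.   -88.9]
```

View pics/fin.png

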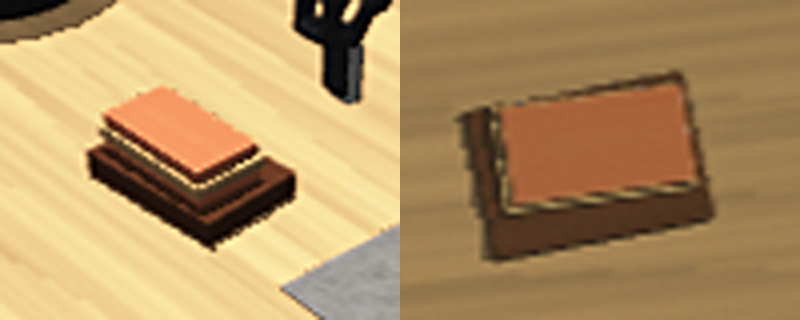

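The stack is square: the upper plate is at (482.8,-217.1), about 91° in the top view, against the lower plate at (480.1,-216.9), 91°. The pale rim of the board shows at crop (180,190), between the plates. Handing in.

```bash
python3 -c "
from rig import r
print(r.sign_off())"
```

```text
the job is handed in; nothing more can be done
None
```

The stack is built and the job handed in at about 26.5 s; `sign_off` gives no verdict.

I took the separator from the rack by its faces and laid it flat on the felt pad by tilting and releasing it. I then took it again by its long edges and lowered it onto the lower copper plate. The other copper plate went on top and was released once the wrist force showed it was resting.

**Last checks (top view):**
- **Board:** about 2.5 mm off the lower plate's centre and within 1° of it.
- **Upper plate:** about 3 mm off centre and within 1°, with the board's rim visible all round between the plates.
- **Arm:** at the last reading it was clear of everything, with wrist force near zero.

**Disagreements and gaps:**
- **Scene camera:** it read the upper plate about 3 mm off the top view (485.5, -215.4) and 3° off. It read the board's corners up to about 5 mm off. I trusted the top view; the worst scene reading for the upper plate, about 5 mm off the lower plate's top-view centre, is still inside the 9 mm limit.
- **Board contact force:** the force briefly reached about 28 N when the board was pressed onto the lower plate, so I backed off before releasing. I did not re-measure the lower plate's position after that.
- **Bystanders:** I did not check their positions at the end. I felt no contact with any of them.

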